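Set up sample jars and inspection light

ROBOT

A 7-joint arm with a two-finger parallel gripper is mounted at the origin on the work surface. World frame = base frame: x ahead of the robot, y to its left, z up, the work surface at z = 0. Lengths are in m, angles in rad, forces in N, time in s.
With the tool pointing down it reaches from about 0.425 to 0.925 m from the base axis. Payload 6.8 kg.
Tool frame: the origin (TCP) lies at the very end of the fingers, on their centre line; the grasp point (between the pads) lies bot.grip_depth behind it (bot.grip_depth is the distance from the TCP to the grasp point, in m); z points along the fingers, y is the line along which they close (so a half turn about z gives the same grasp; the last joint's range is limited). The gripper opens to 85 mm and grips with 20 to 120 N. Pads are 22 mm wide; open, the fingers measure 114 mm over their backs; the gripper's body (76 mm by 85 mm) begins 54 mm behind the grasp point. The pads swing forward as they close: fully open they stand 13 mm farther back than shut.
Start: joints at [1.13, 0.477, 0.022, 1.555, -0.011, 1.109, -0.083], TCP at [0.221, -0.638, 0.231] pointing down, gripper open.
Joint ranges: [-2.96, 2.96], [-0.34, 2.1], [-1.41, 1.46], [0.24, 2.44], [-1.37, 4.51], [0.17, 1.92], [-2.96, 2.96]. Speed limits (rad/s): [2.39, 2.39, 3.14, 3.14, 3.14, 3.14, 3.14].

INTERFACE

Orientations are given as a unit quaternion [w, x, y, z].
In Python, from station import bot gives the robot as it stands.
- The arm moves only by the tool send_rows, never from a script. Its arguments are lists of equal length, an entry for each row: "slide": the shift along the tool's x, y, z in mm, a list of three; "roll": the turn about the tool's z in degrees; "claw": the opening, from 0 (shut) to 1 (fully open). A call has exactly 8 rows; each row is the pose to reach, as a shift and turn from the pose commanded when the call began, along the tool's axes at that moment; what a row does not reach only later rows make up. A row lasts 1/12 s, in which the tool goes at most 41.7 mm and 7.16 degrees, less where a joint would pass 70% of its speed; a pose out of reach is approached as far as the arm can. A call with a gripper value outside its range is refused whole. The fingers move at their own pace and stop on an object; "force" is the grip in N (left out, the last holds). Time passes only in rows, so rows that repeat a pose let the fingers close, or fill a call up. It gives the time, the measured TCP pose, the force, the opening and the grip force at its end, in the units of the state.
- bot.get_obs(): the state, without advancing time (a new reading comes with each control period).
- bot.read_camera(name): name is "scene" or "top" or "wrist"; returns the picture (480x640x3 uint8, red, green, blue); there is no depth.
- bot.camera_model(name): a dict with "camera_matrix" (3x3 intrinsics, pixels), "camera_from_world" (4x4, takes a point from world to camera coordinates). Camera axes: x right, y down, z forward; pixel columns grow to the right and rows downward; lengths in m; the calibration is good to about 2 mm. A picture is of the moment at which its call begins: read the wrist's pose just before it. camera_model takes no time and is no camera call; for the wrist camera it gives the pose at the moment of the call.
- bot.hand_in(): hands the job in; it is judged then, once.
The state is a dict: "t": time; "q": joint angles; "joint_vel": joint speeds; "joint_torque": joint torques, N m; "eef_pos": TCP position; "tool_rot": TCP orientation; "contact_force": force on the tool from outside, world axes, zero at the start; "torque": the same for the moment, N m; "gripper_width": opening from 0.0 (shut) to 1.0 (fully open); "grasp_force": force on a finger pad.
Only numpy, scipy, OpenCV 4.12 (cv2) and the standard library are available. Lean on these libraries where they do the work, as an engineer would, in place of code of your own. Each camera call takes 0.05 s, during which the arm holds its last target. There are 200 camera calls.

TASK

Stand all the small amber sample jars upright in a neat row on the low grey metal shelf, one in the middle of each marked bay, starting at the end with the stop plate and leaving no bay empty between them. Set the inspection light for checking them: swivel it so that its white face looks towards the middle of the shelf, and lean it 20 degrees forward of upright. Leave the large solvent bottle, the beaker and the box of pipette tips where they are.

Things in the scene. Friction and masses are not known exactly. Their poses are not given: they have to be found in the camera images.
- jar0: squat amber glass sample jar with a blue screw lid and a paper label, one of six alike (four to six are present in a run), about 160 g, 70 mm tall: straight round body 52 mm across up to 52 mm above its foot, lid 44 mm across, from 54 to 70 mm. Origin: centre of its underside, z up its axis. It stands on the bench at the start.
- jar1: squat amber glass sample jar with a blue screw lid and a paper label, one of six alike (four to six are present in a run), about 160 g, 70 mm tall: straight round body 52 mm across up to 52 mm above its foot, lid 44 mm across, from 54 to 70 mm. Origin: centre of its underside, z up its axis. It stands on the bench at the start.
- jar2: squat amber glass sample jar with a blue screw lid and a paper label, one of six alike (four to six are present in a run), about 160 g, 70 mm tall: straight round body 52 mm across up to 52 mm above its foot, lid 44 mm across, from 54 to 70 mm. Origin: centre of its underside, z up its axis. It stands on the bench at the start.
- jar3: squat amber glass sample jar with a blue screw lid and a paper label, one of six alike (four to six are present in a run), about 160 g, 70 mm tall: straight round body 52 mm across up to 52 mm above its foot, lid 44 mm across, from 54 to 70 mm. Origin: centre of its underside, z up its axis. It stands on the bench at the start.
- jar4: squat amber glass sample jar with a blue screw lid and a paper label, one of six alike (four to six are present in a run), about 160 g, 70 mm tall: straight round body 52 mm across up to 52 mm above its foot, lid 44 mm across, from 54 to 70 mm. Origin: centre of its underside, z up its axis. It stands on the bench at the start.
- jar5: squat amber glass sample jar with a blue screw lid and a paper label, one of six alike (four to six are present in a run), about 160 g, 70 mm tall: straight round body 52 mm across up to 52 mm above its foot, lid 44 mm across, from 54 to 70 mm. Origin: centre of its underside, z up its axis. It stands on the bench at the start.
- shelf: low fixed grey metal shelf, 120 mm deep (x), 390 mm long (y), top 20 mm above the bench; thin dark lines mark six 64 mm wide bays in a row along its length. An upright stop plate, 6 mm thick, 60 mm tall above the bench, closes the +y end; no other walls. Origin: on the bench under its centre; x away from the robot at yaw 0, z up. Turned by up to 0.12 rad.
- bay0 (a point): centre of bay 0 on the shelf's top surface (bay 0 is next to the stop plate, bay 5 at the open end); axes as the shelf's
- bay1 (a point): centre of bay 1 on the shelf's top surface (bay 0 is next to the stop plate, bay 5 at the open end); axes as the shelf's
- bay2 (a point): centre of bay 2 on the shelf's top surface (bay 0 is next to the stop plate, bay 5 at the open end); axes as the shelf's
- bay3 (a point): centre of bay 3 on the shelf's top surface (bay 0 is next to the stop plate, bay 5 at the open end); axes as the shelf's
- bay4 (a point): centre of bay 4 on the shelf's top surface (bay 0 is next to the stop plate, bay 5 at the open end); axes as the shelf's
- bay5 (a point): centre of bay 5 on the shelf's top surface (bay 0 is next to the stop plate, bay 5 at the open end); axes as the shelf's
- mid (a point): middle of the shelf's top surface, on the line between bays 2 and 3; axes as the shelf's
- stand: fixed round base, 170 mm across, of the inspection light. Origin: centre of its underside, on the vertical swivel axis. A fork turning on it carries the light panel: 180 mm wide, 120 tall, 16 thick, white face in front, black ribbed back, steel carrying handle on top. The panel tilts about a level axis that crosses the swivel axis 70 mm above the bench.
- swivel (a joint): swivel of the light panel on its base, rad: at 0 the white face looks along the base's -x; positive turns it anticlockwise seen from above; range -1.7 to 1.7; stiff (0.2 N m of friction), it stays where it is left
- tilt (a joint): tilt of the light panel, rad: 0 is upright, positive leans its top forward, towards the side its white face looks to, so the face looks downward; negative leans it back; range -0.7 to 0.7; stiff (0.6 N m of friction), it stays where it is left
- handle (a point): middle of the round handle bar over the light panel: 12 mm thick, 130 mm long, parallel to the tilt axis, 170 mm from it, 34 mm clear of the panel, a post at each end. Axes turn with the panel: y along the bar, z from tilt axis up to bar, -x the way the white face looks. Pinched from above, the bar can pivot between the fingers as the panel tilts.
- face (a point): centre of the light panel's white face, 70 mm from the tilt axis and 9 mm in front of it; axes as handle (-x is the way it looks)
- solvent: bystander: large amber bottle with blue cap, 86 mm across, 200 mm tall, loose; origin: centre of underside
- beaker: bystander: glass beaker, 70 mm across, 85 mm tall, loose; origin: centre of underside
- tipbox: bystander: grey box with a white top and rows of yellow pipette tips, 90 x 120 x 54 mm, loose; origin: centre of underside

How it is judged:
At the end, for the whole second after the job is handed in: Every jar at rest on the shelf, upright (0.1 rad), within 15 mm of a bay centre; bays filled from the stop, none skipped. Middle of the shelf in front of the light and within 35 mm of the upright plane square to its face through its middle. Tilt 20 degrees forward within 5; all at rest ((horizontal distance between jar0 and bay0 below 0.015 m or horizontal distance between jar0 and bay1 below 0.015 m or horizontal distance between jar0 and bay2 below 0.015 m or horizontal distance between jar0 and bay3 below 0.015 m or horizontal distance between jar0 and bay4 below 0.015 m or horizontal distance between jar0 and bay5 below 0.015 m) and z of jar0 in the frame of shelf between 0.015 and 0.026 m and angle between each of jar0, jar1, jar2, jar3, jar4, jar5's own z axis and vertical below 0.1 rad and linear speed of each of jar0, jar1, jar2, jar3, jar4, jar5 below 0.03 m/s and (horizontal distance between jar1 and bay0 below 0.015 m or horizontal distance between jar1 and bay1 below 0.015 m or horizontal distance between jar1 and bay2 below 0.015 m or horizontal distance between jar1 and bay3 below 0.015 m or horizontal distance between jar1 and bay4 below 0.015 m or horizontal distance between jar1 and bay5 below 0.015 m) and z of jar1 in the frame of shelf between 0.015 and 0.026 m and (horizontal distance between jar2 and bay0 below 0.015 m or horizontal distance between jar2 and bay1 below 0.015 m or horizontal distance between jar2 and bay2 below 0.015 m or horizontal distance between jar2 and bay3 below 0.015 m or horizontal distance between jar2 and bay4 below 0.015 m or horizontal distance between jar2 and bay5 below 0.015 m) and z of jar2 in the frame of shelf between 0.015 and 0.026 m and (horizontal distance between jar3 and bay0 below 0.015 m or horizontal distance between jar3 and bay1 below 0.015 m or horizontal distance between jar3 and bay2 below 0.015 m or horizontal distance between jar3 and bay3 below 0.015 m or horizontal distance between jar3 and bay4 below 0.015 m or horizontal distance between jar3 and bay5 below 0.015 m) and z of jar3 in the frame of shelf between 0.015 and 0.026 m and (horizontal distance between jar4 and bay0 below 0.015 m or horizontal distance between jar4 and bay1 below 0.015 m or horizontal distance between jar4 and bay2 below 0.015 m or horizontal distance between jar4 and bay3 below 0.015 m or horizontal distance between jar4 and bay4 below 0.015 m or horizontal distance between jar4 and bay5 below 0.015 m) and z of jar4 in the frame of shelf between 0.015 and 0.026 m and (horizontal distance between jar5 and bay0 below 0.015 m or horizontal distance between jar5 and bay1 below 0.015 m or horizontal distance between jar5 and bay2 below 0.015 m or horizontal distance between jar5 and bay3 below 0.015 m or horizontal distance between jar5 and bay4 below 0.015 m or horizontal distance between jar5 and bay5 below 0.015 m) and z of jar5 in the frame of shelf between 0.015 and 0.026 m and horizontal distance between any of jar0, jar1, jar2, jar3, jar4, jar5 and bay0 below 0.015 m and horizontal distance between any of jar0, jar1, jar2, jar3, jar4, jar5 and bay1 below 0.015 m and horizontal distance between any of jar0, jar1, jar2, jar3, jar4, jar5 and bay2 below 0.015 m and horizontal distance between any of jar0, jar1, jar2, jar3, jar4, jar5 and bay3 below 0.015 m and (not (horizontal distance between any of jar0, jar1, jar2, jar3, jar4, jar5 and bay5 below 0.015 m) or horizontal distance between any of jar0, jar1, jar2, jar3, jar4, jar5 and bay4 below 0.015 m) and y of mid in the frame of face between -0.035 and 0.035 m and x of mid in the frame of face below 0 m and value of joint tilt between 0.262 and 0.436 rad and velocity of joint tilt between -0.03 and 0.03 rad/s and velocity of joint swivel between -0.03 and 0.03 rad/s); the robot touches nothing.
It fails at once if the large amber solvent bottle was moved more than 30 mm (distance of solvent from where it was at the start of the episode above 0.03 m).
It fails at once if the glass beaker was moved more than 30 mm (distance of beaker from where it was at the start of the episode above 0.03 m).
It fails at once if the grey pipette-tip box was moved more than 30 mm (distance of tipbox from where it was at the start of the episode above 0.03 m).
Of jar0, jar1, jar2, jar3, jar4, jar5 only 4 to 6 are there at a start; the rules pass over those that are not, and their reading is None.
At some moment in a run one of jar0, jar1, jar2, jar3, jar4, jar5 may be knocked a few centimetres aside while the robot is not near it.
It also fails if it takes over 210 s, if anything falls off the work surface, if the arm or the gripper's body presses on something with over 40 N, if the wrist force passes 120 N, or if a joint passes its speed limit or range.

## Working session

There is one attempt and no reset: what is moved stays moved. The work goes in short steps, Python scripts to look and compute and a tool call to move; the robot and the scene stay as the last step left them, time stands still between calls to the robot, and variables do not carry over. Pictures are saved under pics/ and viewed, at most 14 in all, crops included, and the job is handed in when it is done.

Besides the shell and the picture viewer there is one more tool, called after "Request:" by a JSON object that holds its "op" and its "data". send_rows: Moves the arm, as the interface text tells. Its arguments: {"type":"object","properties":{"slide":{"type":"array","items":{"type":"array","items":{"type":"number"}}},"roll":{"type":"array","items":{"type":"number"}},"claw":{"type":"array","items":{"type":"number"}},"force":{"type":"number"}},"required":["slide","roll","claw"]}

```bash
ls; mkdir -p pics; python3 - <<'E'
from station import bot
import cv2
o=bot.get_obs();print(o, bot.grip_depth)
for n in("top","scene"):
    im=bot.read_camera(n);cv2.imwrite(f"pics/{n}0.png",im[:,:,::-1]);m=bot.camera_model(n);print(n,m)
print(bot.camera_model("wrist"))
E
```

```text
pics
{'t': 0.0, 'q': array([ 1.12989549,  0.47780085,  0.02236067,  1.55646024, -0.01147616,
        1.1092797 , -0.08308365]), 'joint_vel': array([ 1.80497338e-03,  1.02315976e-04,  3.43119069e-05,  1.11199475e-03,
       -1.09918338e-03,  7.66655672e-04, -6.50927420e-04]), 'joint_torque': array([-8.50591005e-04, -5.96467602e+01,  1.60715651e+00, -2.81198841e+01,
        1.23611200e-02,  9.38104960e-03,  4.09365998e-05]), 'eef_pos': array([ 0.22029105, -0.63741734,  0.23032191]), 'tool_rot': array([-8.79771212e-04,  9.86184482e-01,  1.65648240e-01, -2.32030590e-04]), 'contact_force': array([ 0.59982463, -0.29339959, -0.09403595]), 'torque': array([-0.05273168,  0.06034187,  0.04791524]), 'grasp_force': 0.0, 'gripper_width': 0.9997809507495015} 0.0187
top {'camera_matrix': array([[513.58319499,   0.        , 327.95582527],
       [  0.        , 513.58319499, 238.58415891],
       [  0.        ,   0.        ,   1.        ]]), 'camera_from_world': array([[ 0.00943566, -0.99977276, -0.01911529,  0.0215845 ],
       [-0.99319317, -0.00715073, -0.1162592 ,  0.62548313],
       [ 0.1160960
[... 291 characters left out ...]
a_from_world': array([[-0.46324491,  0.88594137, -0.02262832,  0.26660458],
       [ 0.54056186,  0.26223366, -0.79939126, -0.23335688],
       [-0.70227988, -0.38254594, -0.60038452,  1.89877421],
       [ 0.        ,  0.        ,  0.        ,  1.        ]])}
{'camera_matrix': array([[345.65423711,   0.        , 319.8277236 ],
       [  0.        , 345.65423711, 238.53077016],
       [  0.        ,   0.        ,   1.        ]]), 'camera_from_world': array([[ 0.32582889, -0.94542676, -0.00194526, -0.67478494],
       [-0.90732653, -0.31327506,  0.28038776, -0.03668298],
       [-0.2656955 , -0.08959345, -0.95988485,  0.37976547],
       [ 0.        ,  0.        ,  0.        ,  1.        ]])}
```

View pics/top0.png

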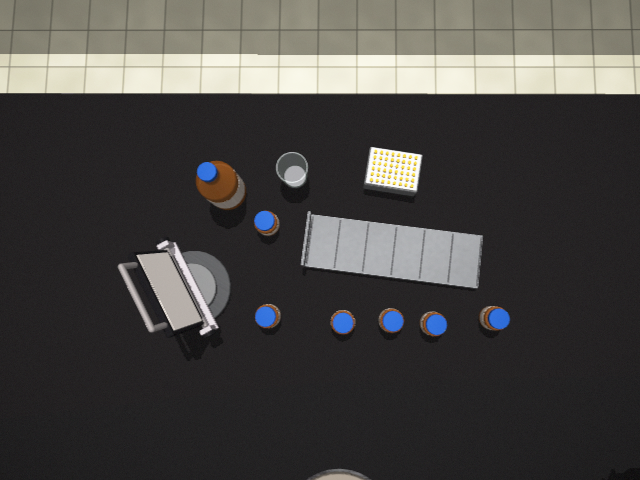

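View pics/scene0.png

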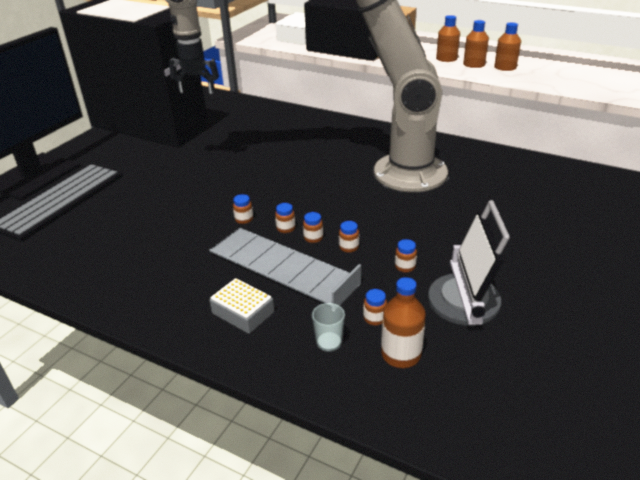

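Top view: six jar lids at about (264,221), (265,316), (342,323), (393,321), (434,324), (499,319). The shelf spans (305..482, 215..287) with the stop plate at its left end, next to the light. The light's base is near (192,287) and its panel is leaned back, with the handle bar from about (122,266) to (153,328). The solvent bottle, beaker and tip box are on the far side. The scene view agrees: handle bar from about (488,207) to (506,245).

```bash
cat > h.py <<'E'
import cv2, numpy as np
from station import bot
def cam(n):
    m=bot.camera_model(n); return m["camera_matrix"],m["camera_from_world"]
def ray(n,px,c=None):
    K,T=c or cam(n); R=T[:3,:3]
    return -R.T@T[:3,3], R.T@np.linalg.inv(K)@np.array([px[0],px[1],1.])
def onz(n,px,z,c=None):
    o,d=ray(n,px,c); return o+d*(z-o[2])/d[2]
def tri(p,q,a="top",b="scene"):
    o1,d1=ray(a,p);o2,d2=ray(b,q)
    s=np.linalg.lstsq(np.c_[d1,-d2],o2-o1,rcond=None)[0]
    x,y=o1+s[0]*d1,o2+s[1]*d2
    return (x+y)/2,np.linalg.norm(x-y)
def blue(im):
    return cv2.inRange(cv2.cvtColor(im,cv2.COLOR_RGB2HSV),(100,130,60),(125,255,255))
def lids(im,n="top"):
    cs,_=cv2.findContours(blue(im),cv2.RETR_EXTERNAL,cv2.CHAIN_APPROX_NONE)
    out=[]
    for c in cs:
        if cv2.contourArea(c)<150: continue
        (u,v),r=cv2.minEnclosingCircle(c)
        out.append((u,v,r))
    return out
def project(n,p):
    K,T=cam(n);x=K@(T[:3,:3]@np.array(p)+T[:3,3]);return x[:2]/x[2]
E
python3 - <<'E'
from h import *
np.set_printoptions(precision=4,suppress=True)
im=cv2.imread("pics/top0.png")[:,:,::-1].copy()
for u,v,r in lids(im): print("lid",(round(u),round(v),round(r,1)),onz("top",(u,v),.07)[:2],onz("top",(u,v),.09)[:2],onz("top",(u,v),.2)[:2])
hsv=cv2.cvtColor(im,cv2.COLOR_RGB2HSV)
m=cv2.inRange(hsv,(0,0,90),(180,60,255)); m[:205]=0;m[300:]=0;m[:,:298]=0;m[:,490:]=0
cs,_=cv2.findContours(m,cv2.RETR_EXTERNAL,cv2.CHAIN_APPROX_NONE)
c=max(cs,key=cv2.contourArea);w=np.array([onz("top",p[0],.02)[:2] for p in c],np.float32)
r=cv2.minAreaRect(w);print("shelf",r,cv2.boxPoints(r)); 
h=cv2.convexHull(c);print(cv2.approxPolyDP(h,4,True)[:,0].tolist())
for p in cv2.approxPolyDP(h,4,True)[:,0]: print(p,onz("top",p,.02)[:2],onz("top",p,.06)[:2])
for a,b in (((122,266),(506,245)),((122,266),(488,207)),((153,328),(488,207)),((153,328),(506,245))): print(a,b,tri(a,b))
big=cv2.resize(im[220:350,100:250],None,fx=5,fy=4.6,interpolation=cv2.INTER_CUBIC)
s=cv2.imread("pics/scene0.png")[190:335,410:520]
cv2.imwrite("pics/c1.png",np.hstack([cv2.resize(big[:,:,::-1],(400,347)),cv2.resize(s,(395,347),interpolation=cv2.INTER_CUBIC)]))
E
```

```text
lid (436, 324, 10.7) [ 0.4415 -0.2052] [ 0.4424 -0.2015] [ 0.4474 -0.1807]
lid (343, 322, 10.1) [ 0.442  -0.0069] [ 0.4429 -0.0067] [ 0.4479 -0.0056]
lid (393, 321, 10.3) [ 0.4468 -0.1129] [ 0.4477 -0.1108] [ 0.4522 -0.0992]
lid (499, 318, 10.9) [ 0.4538 -0.3367] [ 0.4545 -0.3305] [ 0.4583 -0.2966]
lid (265, 316, 10.2) [0.4536 0.1593] [0.4543 0.1565] [0.4582 0.141 ]
lid (264, 220, 10.0) [0.6608 0.1665] [0.6577 0.1636] [0.6409 0.1474]
lid (206, 172, 10.4) [0.768  0.2963] [0.763 0.291] [0.7356 0.2619]
shelf ((0.6047666668891907, -0.11625252664089203), (0.4006918966770172, 0.12560661137104034), 83.13074493408203) [[ 0.5185 -0.3076]
 [ 0.6432 -0.3227]
 [ 0.6911  0.0751]
 [ 0.5664  0.0902]]
[[307, 212], [482, 235], [478, 285], [301, 264]]
[307 212] [0.688  0.0755] [0.6812 0.073 ]
[482 235] [ 0.6379 -0.3202] [ 0.6328 -0.309 ]
[478 285] [ 0.5254 -0.3085] [ 0.5243 -0.2977]
[301 264] [0.5691 0.0874] [0.5664 0.0845]
(122, 266) (506, 245) (array([0.55  , 0.4119, 0.2119]), np.float64(0.00130337606203129))
(122, 266) (488, 207) (array([0.5477, 0.3692, 0.2951]), np.float64(0.01611353319714629))
(153, 328) (488, 207) (array([0.4359, 0.3431, 0.2193]), np.float64(0.004105060963554024))
(153, 328) (506, 245) (array([0.4264, 0.3882, 0.118 ]), np.float64(0.013831333203165295))
```

View pics/c1.png

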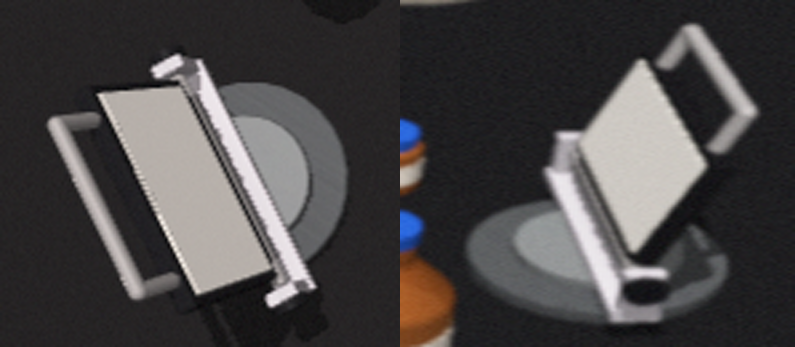

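```bash
python3 - <<'E'
from h import *
np.set_printoptions(precision=4,suppress=True)
im=cv2.imread("pics/top0.png")[:,:,::-1].copy()
hsv=cv2.cvtColor(im,cv2.COLOR_RGB2HSV)
m=cv2.inRange(hsv,(0,0,90),(180,60,255)); m[:205]=0;m[300:]=0;m[:,:298]=0;m[:,490:]=0
c=max(cv2.findContours(m,cv2.RETR_EXTERNAL,cv2.CHAIN_APPROX_NONE)[0],key=cv2.contourArea)
w=np.array([onz("top",p[0],.02)[:2] for p in c])
w=w[(w[:,1]<.05)&(w[:,1]>-.30)]
mid=.604+.1195*(w[:,1]+.116)
L=[]
for s in(1,-1):
    p=w[(w[:,0]-mid)*s>0.04]
    f=cv2.fitLine(p.astype(np.float32),cv2.DIST_HUBER,0,.01,.01).ravel()
    f=f if f[1]>0 else np.r_[-f[:2],f[2:]]; L.append(f); print("edge",f, f[2]+(-.116-f[3])*f[0]/f[1])
d=(L[0][:2]+L[1][:2])/2;d/=np.linalg.norm(d);n=np.array([d[1],-d[0]])
xc=(L[0][2:]@n+L[1][2:]@n)/2; print("d",d,"depth",L[0][2:]@n-L[1][2:]@n)
g=cv2.cvtColor(im,cv2.COLOR_RGB2GRAY).astype(np.float32)
ss=np.arange(-.36,.12,.0005)
prof=0
for off in np.arange(-.045,.046,.005):
    px=np.array([project("top",np.r_[n*(xc+off)+d*s,.02]) for s in ss],np.float32)
    prof=prof+cv2.remap(g,px[:,0],px[:,1],cv2.INTER_LINEAR).ravel()/19
from scipy.signal import find_peaks
k,_=find_peaks(-prof,prominence=6);print("dark",[(round(ss[i],4),round(prof[i])) for i in k])
gr=np.abs(np.gradient(prof));k,_=find_peaks(gr,height=3);print("edges",[(round(ss[i],4)) for i in k])
print("n,xc",n,xc)
# base circle
m2=cv2.inRange(hsv,(0,0,55),(180,80,255));
ys,xs=np.where(m2[245:330,150:240]>0)
for row in (262,270,280,287,295,305):
    x=np.where(m2[row,205:245]>0)[0]; print(row,205+x.max(),onz("top",(205+x.max(),row),.01)[:2]) if len(x) else 0
print(tri((119.5,266.5),(507.5,236)),tri((151.4,329.8),(490.8,202.5)))
E
```

```text
edge [ 0.1181  0.993   0.6601 -0.1254] 0.66118455
edge [ 0.1189  0.9929  0.5416 -0.1259] 0.54279417
d [0.1185 0.993 ] depth 0.11756444Traceback (most recent call last):
  File "<stdin>", line 21, in <module>
  File "h.py", line 26, in project
    K,T=cam(n);x=K@(T[:3,:3]@np.array(p)+T[:3,3]);return x[:2]/x[2]
        ~~~^^^
  File "h.py", line 4, in cam
    m=bot.camera_model(n); return m["camera_matrix"],m["camera_from_world"]
ValueError: time passes only in moves, steps and waits
```

```bash
sed -i 's/^def cam(n):/import functools\n@functools.lru_cache(None)\ndef cam(n):/' h.py; python3 - <<'E'
from h import *
np.set_printoptions(precision=4,suppress=True)
im=cv2.imread("pics/top0.png")[:,:,::-1].copy()
hsv=cv2.cvtColor(im,cv2.COLOR_RGB2HSV)
d=np.array([.1185,.993]);n=np.array([d[1],-d[0]])
xc=n@np.array([.602,-.116])
g=cv2.cvtColor(im,cv2.COLOR_RGB2GRAY).astype(np.float32)
ss=np.arange(-.36,.12,.0005)
prof=0
for off in np.arange(-.045,.046,.005):
    px=np.array([project("top",np.r_[n*(xc+off)+d*s,.02]) for s in ss],np.float32)
    prof=prof+cv2.remap(g,px[:,0],px[:,1],cv2.INTER_LINEAR).ravel()/19
from scipy.signal import find_peaks
k,_=find_peaks(-prof,prominence=6);print("dark",[(round(ss[i],4),round(prof[i])) for i in k])
gr=np.abs(np.gradient(prof));k,_=find_peaks(gr,height=3);print("edges",[(round(ss[i],4)) for i in k])
print("n,xc",n,xc)
lines=[ss[i] for i in k]
m2=cv2.inRange(hsv,(0,0,55),(180,80,255));
pts=[]
for row in range(258,312,4):
    x=np.where(m2[row,205:245]>0)[0]
    if len(x): pts.append(onz("top",(205+x.max(),row),.012)[:2])
pts=np.array(pts);from scipy.optimize import least_squares
f=least_squares(lambda c:np.hypot(*(pts-c).T)-.085,[.54,.30],loss="soft_l1",f_scale=.002);print("base",f.x,f.fun)
print(tri((119.5,266.5),(507.5,236)),tri((151.4,329.8),(490.8,202.5)))
E
```

```text
dark [(np.float64(-0.1765), 121), (np.float64(-0.1125), 127), (np.float64(-0.048), 130), (np.float64(0.0155), 130), (np.float64(0.08), 131)]
edges [np.float64(-0.2445), np.float64(-0.241), np.float64(-0.2385), np.float64(-0.1785), np.float64(-0.1745), np.float64(-0.1145), np.float64(-0.1105), np.float64(-0.0505), np.float64(-0.0465), np.float64(0.0135), np.float64(0.0175), np.float64(0.0775), np.float64(0.0815)]
n,xc [ 0.993  -0.1185] 0.611532
base [0.515  0.3344] [-0.0003 -0.0006 -0.0008  0.0006  0.0014  0.0011 -0.0005 -0.001  -0.0006
  0.0007  0.0008 -0.0002 -0.0001 -0.0006]
(array([0.5473, 0.4095, 0.2321]), np.float64(0.0018031314871880088)) (array([0.4323, 0.3447, 0.229 ]), np.float64(0.0005317706474426126))
```

```bash
cat >> h.py <<'E'
D=np.array([.1185,.993]);N=np.array([.993,-.1185])
def sc(p): return np.array([D@p[:2],N@p[:2]])*1000
E
python3 - <<'E'
from h import *
np.set_printoptions(precision=1,suppress=True)
im=cv2.imread("pics/top0.png")[:,:,::-1].copy()
print("tcp",sc(bot.get_obs()["eef_pos"]))
for u,v,r in sorted(lids(im)): print((round(u),round(v)),"sc",sc(onz("top",(u,v),.062)))
print("beaker",sc(onz("top",(295,177),0)),"rim",sc(onz("top",(292,168),.085)),"solv",sc(onz("top",(206,172),.19)))
E
```

```text
tcp [-606.9  294.3]
(206, 172) sc [387.6 729.3]
(264, 220) sc [245.  637.5]
(265, 316) sc [213.1 431.2]
(343, 322) sc [ 45.4 439.4]
(393, 321) sc [-60.1 456.9]
(436, 324) sc [-153.   462.5]
(499, 318) sc [-283.   490.5]
beaker [197.1 756.2] rim [196.5 755.8] solv [351.  701.2]
```

Request:
{"op": "send_rows", "data": {"slide": [[31,-20,8],[62,-40,16],[93,-60,24],[125,-80,32],[156,-100,40],[187,-120,48],[218,-140,56],[218,-140,60]], "roll": [-7,-14,-21,-28,-35,-42,-49,-56], "claw": [1,1,1,1,1,1,1,1], "force": 40}}

```text
t: 0.77
eef_pos: [0.3867, -0.4262, 0.1704]
tool_rot: [-0.001, 0.788, 0.616, 0.002]
contact_force: [0.7, 1.1, -0.4]
gripper_width: 0.997
grasp_force: 0.0
```

```bash
cat > st.py <<'E'
from h import *
from scipy.spatial.transform import Rotation as R
np.set_printoptions(precision=1,suppress=True)
def st():
    o=bot.get_obs();w,x,y,z=o["tool_rot"];M=R.from_quat([x,y,z,w]).as_matrix()
    print("t%.2f"%o["t"],"sc",sc(o["eef_pos"]),"z %.1f"%(1e3*o["eef_pos"][2]),"yaw %.2f"%np.degrees(np.arctan2(M[1,0],M[0,0])),"want 83.19, tilt",M[2],"q",o["q"].round(2),"F",o["contact_force"],"w %.2f g %.0f"%(o["gripper_width"],o["grasp_force"]))
    return o,M
if __name__=="__main__": st()
E
python3 st.py
```

```text
t0.77 sc [-377.4  434.5] z 170.4 yaw 76.05 want 83.19, tilt [ 0.  0. -1.] q [ 0.9  0.4 -0.3  1.8  0.1  0.9  0.4] F [ 0.7  1.1 -0.4] w 1.00 g 0
```

Request:
{"op": "send_rows", "data": {"slide": [[34,14,5],[68,28,10],[101,42,20],[101,42,50],[101,42,80],[101,42,95],[101,42,100],[101,42,100]], "roll": [-4,-8.1,-8.1,-8.1,-8.1,-8.1,-8.1,-8.1], "claw": [1,1,1,1,1,1,1,1]}}

```text
t: 1.43
eef_pos: [0.4465, -0.3471, 0.0699]
tool_rot: [-0.002, 0.748, 0.664, -0.0]
contact_force: [0.3, -0.1, 0.5]
gripper_width: 0.997
grasp_force: 0.0
```

```bash
python3 - <<'E'
from st import *
st()
im=bot.read_camera("wrist");cv2.imwrite("pics/w1.png",im[:,:,::-1])
im=bot.read_camera("top")
for u,v,r in sorted(lids(im)): print((round(u),round(v)),"sc",sc(onz("top",(u,v),.062)))
E
```

```text
t1.43 sc [-291.7  484.5] z 69.9 yaw 83.17 want 83.19, tilt [ 0. -0. -1.] q [ 0.8  0.5 -0.3  1.9  0.2  0.7  0.2] F [ 0.3 -0.1  0.5] w 1.00 g 0
(206, 172) sc [387.6 729.3]
(264, 220) sc [245.  637.5]
(265, 316) sc [213.1 431.2]
(343, 322) sc [ 45.4 439.4]
(393, 321) sc [-60.1 456.9]
(436, 324) sc [-152.9  461. ]
(499, 318) sc [-282.9  490.6]
```

View pics/w1.png

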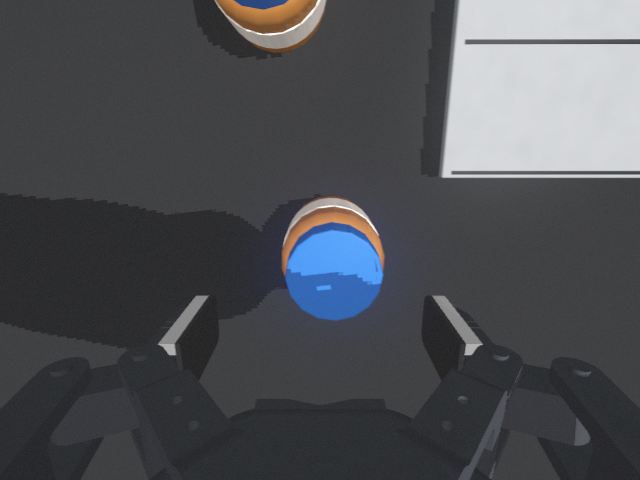

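Wrist view: the lid of the first jar is at (335,272), laterally between the fingers and slightly ahead of them. The shelf's corner is at (443,177).

```bash
python3 - <<'E'
from st import *
print(sc(onz("wrist",(335,272),.07)), "corner",sc(onz("wrist",(443,177),.02)), "line",sc(onz("wrist",(466,42),.02)))
E
```

```text
[-280.5  492.8] corner [-243.7  554.9] line [-176.3  559.9]
```

Request:
{"op": "send_rows", "data": {"slide": [[9.5,7,0],[9.5,7,20],[9.5,7,40],[9.5,7,58],[9.5,7,58],[9.5,7,58],[9.5,7,58],[9.5,7,58]], "roll": [0,0,0,0,0,0,0,0], "claw": [1,1,1,1,0.4,0.4,0.4,0.4], "force": 40}}

```text
t: 2.2
eef_pos: [0.4568, -0.3396, 0.0151]
tool_rot: [0.001, 0.748, 0.664, 0.0]
contact_force: [-0.0, 0.6, 2.7]
gripper_width: 0.597
grasp_force: 41.9
```

```bash
python3 st.py
```

```text
t2.20 sc [-283.1  493.9] z 15.1 yaw 83.16 want 83.19, tilt [-0.  0. -1.] q [ 0.7  0.6 -0.3  1.9  0.3  0.6  0.2] F [-0.   0.6  2.7] w 0.60 g 42
```

Request:
{"op": "send_rows", "data": {"slide": [[0,0,-30],[10,15,-55],[28,45,-60],[48,77,-60],[66,106,-60],[74,120,-52],[74,120,-36],[74,120,-23]], "roll": [0,0,0,0,0,0,0,0], "claw": [0.4,0.4,0.4,0.4,0.4,0.4,0.4,0.4]}}

```text
t: 2.87
eef_pos: [0.585, -0.2788, 0.0364]
tool_rot: [0.001, 0.747, 0.664, 0.001]
contact_force: [-0.7, -0.8, -2.2]
gripper_width: 0.599
grasp_force: 42.6
```

```bash
python3 - <<'E'
from st import *
st()
im=bot.read_camera("wrist");cv2.imwrite("pics/w2.png",im[:,:,::-1])
im=bot.read_camera("top");cv2.imwrite("pics/top2.png",im[:,:,::-1])
for u,v,r in sorted(lids(im)): print((round(u),round(v)),"sc",sc(onz("top",(u,v),.062)))
E
```

```text
t2.87 sc [-207.6  613.9] z 36.4 yaw 83.28 want 83.19, tilt [ 0.  0. -1.] q [ 0.6  0.7 -0.3  1.7  0.2  0.8  0. ] F [-0.7 -0.8 -2.2] w 0.60 g 43
(206, 172) sc [387.6 729.3]
(264, 220) sc [245.  637.5]
(265, 316) sc [213.1 431.2]
(343, 322) sc [ 45.4 439.4]
(393, 321) sc [-60.1 456.9]
(436, 325) sc [-152.9  460.8]
```

View pics/w2.png

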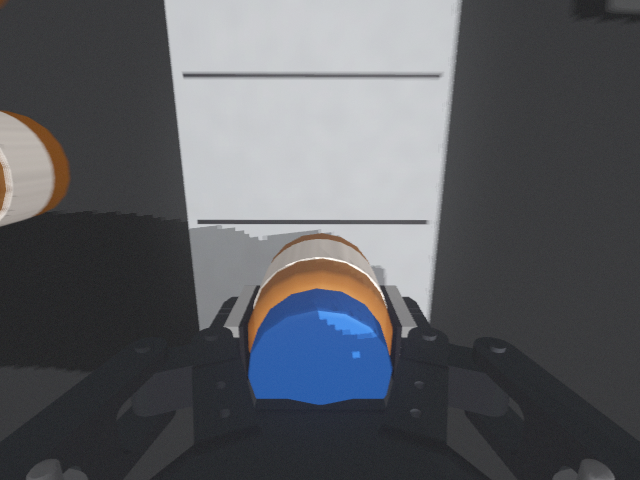

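Wrist view: the jar is upright in the grip and centred between the shelf's edges, with the bay line ahead at v=222.

Request:
{"op": "send_rows", "data": {"slide": [[0,0,1],[0,0,1],[0,0,1],[0,0,-35],[0,0,-75],[12,-32,-85],[24,-64,-85],[38,-103,-85]], "roll": [0,0,0,0,0,0,0,0], "claw": [0.4,1,1,1,1,1,1,1]}}

```text
t: 3.63
eef_pos: [0.4865, -0.2305, 0.1233]
tool_rot: [0.002, 0.748, 0.663, 0.001]
contact_force: [0.5, -0.1, 0.1]
gripper_width: 0.995
grasp_force: 0.0
```

Request:
{"op": "send_rows", "data": {"slide": [[8,-24,10],[17,-47.5,35],[17,-47.5,70],[17,-47.5,100],[17,-47.5,108],[17,-47.5,108],[17,-47.5,108],[17,-47.5,108]], "roll": [0,0,0,0,0,0,0,0], "claw": [1,1,1,1,0.4,0.4,0.4,0.4]}}

```text
t: 4.3
eef_pos: [0.4418, -0.2079, 0.0148]
tool_rot: [0.001, 0.748, 0.664, 0.001]
contact_force: [0.5, -0.1, -2.1]
gripper_width: 0.599
grasp_force: 41.8
```

```bash
cat > look.py <<'E'
from st import *
if __name__=="__main__":
    st()
    im=bot.read_camera("top");cv2.imwrite("pics/last.png",im[:,:,::-1])
    for u,v,r in sorted(lids(im)): print((round(u),round(v)),"bench",sc(onz("top",(u,v),.062)),"shelf",sc(onz("top",(u,v),.082)))
E
python3 look.py
```

```text
t4.30 sc [-154.1  463.4] z 14.8 yaw 83.15 want 83.19, tilt [-0.  0. -1.] q [ 0.5  0.5 -0.3  2.1  0.3  0.5 -0.1] F [ 0.5 -0.1 -2.1] w 0.60 g 42
(206, 172) bench [387.6 729.3] shelf [381.7 724.9]
(264, 220) bench [245.  637.5] shelf [241.7 634.8]
(265, 316) bench [213.1 431.2] shelf [210.4 432.2]
(343, 322) bench [ 45.4 439.4] shelf [ 45.7 440.2]
(393, 321) bench [-60.1 456.9] shelf [-57.9 457.4]
(472, 257) bench [-215.3  614.3] shelf [-210.3  612.1]
```

Request:
{"op": "send_rows", "data": {"slide": [[0,0,-35],[2,30,-55],[4,65,-58],[7,103,-58],[9,138,-55],[9,150.5,-45],[9,150.5,-32],[9,150.5,-23]], "roll": [0,0,0,0,0,0,0,0], "claw": [0.4,0.4,0.4,0.4,0.4,0.4,0.4,0.4]}}

```text
t: 5.02
eef_pos: [0.5911, -0.2163, 0.0359]
tool_rot: [0.0, 0.748, 0.664, 0.0]
contact_force: [-0.7, 0.6, -1.7]
gripper_width: 0.6
grasp_force: 42.9
```

Request:
{"op": "send_rows", "data": {"slide": [[0,0,1],[0,0,1],[0,0,1],[0,0,-35],[0,0,-75],[18,-33,-85],[36,-66,-85],[54,-99,-85]], "roll": [0,0,0,0,0,0,0,0], "claw": [0.4,1,1,1,1,1,1,1]}}

```text
t: 5.68
eef_pos: [0.4985, -0.1508, 0.1231]
tool_rot: [0.001, 0.748, 0.663, 0.001]
contact_force: [-0.5, 1.3, 0.3]
gripper_width: 1.0
grasp_force: 0.0
```

Request:
{"op": "send_rows", "data": {"slide": [[15,-28,10],[30,-55.5,35],[30,-55.5,70],[30,-55.5,100],[30,-55.5,108],[30,-55.5,108],[30,-55.5,108],[30,-55.5,108]], "roll": [0,0,0,0,0,0,0,0], "claw": [1,1,1,1,0.4,0.4,0.4,0.4]}}

```text
t: 6.35
eef_pos: [0.4488, -0.1149, 0.0147]
tool_rot: [0.001, 0.748, 0.664, 0.001]
contact_force: [-0.8, -1.2, -0.9]
gripper_width: 0.595
grasp_force: 41.9
```

```bash
python3 look.py
```

```text
t6.35 sc [-61.  459.2] z 14.7 yaw 83.14 want 83.19, tilt [-0.  0. -1.] q [ 0.4  0.5 -0.3  2.2  0.3  0.5 -0.3] F [-0.8 -1.2 -0.9] w 0.59 g 42
(206, 172) bench [387.6 729.3] shelf [381.7 724.9]
(264, 220) bench [245.  637.5] shelf [241.7 634.8]
(265, 316) bench [213.1 431.2] shelf [210.4 432.2]
(343, 322) bench [ 45.4 439.4] shelf [ 45.7 440.2]
(441, 253) bench [-146.9  614.4] shelf [-143.1  612.1]
(472, 257) bench [-215.3  614.3] shelf [-210.3  612.1]
```

Request:
{"op": "send_rows", "data": {"slide": [[0,0,-35],[-4,30,-55],[-8,65,-58],[-14,103,-58],[-18,138,-55],[-20,154.5,-45],[-20,154.5,-32],[-20,154.5,-23]], "roll": [0,0,0,0,0,0,0,0], "claw": [0.4,0.4,0.4,0.4,0.4,0.4,0.4,0.4]}}

```text
t: 7.07
eef_pos: [0.5991, -0.1531, 0.0361]
tool_rot: [0.0, 0.748, 0.663, 0.0]
contact_force: [-1.1, -0.2, -2.2]
gripper_width: 0.599
grasp_force: 43.2
```

Request:
{"op": "send_rows", "data": {"slide": [[0,0,1],[0,0,1],[0,0,1],[0,0,-35],[0,0,-75],[23,-32,-80],[46,-64,-75],[69,-95,-60]], "roll": [0,0,0,0,0,0,0,0], "claw": [0.4,1,1,1,1,1,1,1]}}

```text
t: 7.73
eef_pos: [0.5134, -0.0725, 0.0996]
tool_rot: [0.003, 0.748, 0.663, 0.002]
contact_force: [0.3, 1.1, -1.4]
gripper_width: 1.004
grasp_force: 0.0
```

Request:
{"op": "send_rows", "data": {"slide": [[20,-26,0],[39,-52,8],[56.5,-77,40],[56.5,-77,75],[56.5,-77,83],[56.5,-77,83],[56.5,-77,83],[56.5,-77,83]], "roll": [0,0,0,0,0,0,0,0], "claw": [1,1,1,1,0.4,0.4,0.4,0.4]}}

```text
t: 8.4
eef_pos: [0.4445, -0.0083, 0.0148]
tool_rot: [0.001, 0.748, 0.663, 0.001]
contact_force: [-0.0, -0.5, -1.9]
gripper_width: 0.598
grasp_force: 41.9
```

```bash
python3 look.py
```

```text
t8.40 sc [ 44.4 442.4] z 14.8 yaw 83.09 want 83.19, tilt [ 0.  0. -1.] q [ 0.1  0.5 -0.3  2.2  0.3  0.5 -0.6] F [-0.  -0.5 -1.9] w 0.60 g 42
(206, 172) bench [387.6 729.3] shelf [381.7 724.9]
(264, 220) bench [245.  637.5] shelf [241.7 634.8]
(265, 316) bench [213.1 431.2] shelf [210.4 432.2]
(411, 249) bench [-82.4 614.3] shelf [-79.8 612. ]
(441, 253) bench [-146.9  613.8] shelf [-143.2  611.6]
(472, 257) bench [-215.3  614.3] shelf [-210.3  612.1]
```

Request:
{"op": "send_rows", "data": {"slide": [[0,0,-35],[-12,32,-55],[-25,70,-58],[-38,108,-58],[-51,145,-55],[-61,172,-45],[-61,172,-32],[-61,172,-23]], "roll": [0,0,0,0,0,0,0,0], "claw": [0.4,0.4,0.4,0.4,0.4,0.4,0.4,0.4]}}

```text
t: 9.12
eef_pos: [0.6077, -0.0908, 0.0363]
tool_rot: [0.001, 0.749, 0.662, 0.001]
contact_force: [-1.3, -0.5, -2.5]
gripper_width: 0.597
grasp_force: 43.4
```

Request:
{"op": "send_rows", "data": {"slide": [[0,0,1],[0,0,1],[0,0,1],[0,0,-35],[0,0,-75],[25,-20,-80],[51,-40,-75],[77,-61,-60]], "roll": [0,0,0,0,0,0,0,0], "claw": [0.4,1,1,1,1,1,1,1]}}

```text
t: 9.78
eef_pos: [0.5567, -0.0039, 0.1002]
tool_rot: [0.003, 0.748, 0.663, 0.003]
contact_force: [-0.0, 1.3, -0.2]
gripper_width: 1.005
grasp_force: 0.0
```

Request:
{"op": "send_rows", "data": {"slide": [[30,-24,0],[60,-48,0],[91,-71,0],[122,-95,5],[152,-119,20],[152,-119,55],[152,-119,80],[152,-119,83]], "roll": [0,0,0,0,0,0,0,0], "claw": [1,1,1,1,1,1,1,1]}}

```text
t: 10.45
eef_pos: [0.4518, 0.16, 0.0111]
tool_rot: [-0.001, 0.747, 0.665, -0.002]
contact_force: [0.1, 0.0, 0.4]
gripper_width: 0.998
grasp_force: 0.0
```

```bash
python3 look.py
```

```text
t10.45 sc [212.5 429.7] z 11.1 yaw 83.34 want 83.19, tilt [-0. -0. -1.] q [-0.2  0.5 -0.4  2.1  0.4  0.5 -0.9] F [0.1 0.  0.4] w 1.00 g 0
(206, 172) bench [387.6 729.3] shelf [381.7 724.9]
(264, 220) bench [245.  637.5] shelf [241.7 634.8]
(381, 246) bench [-17.3 614.4] shelf [-15.8 612.1]
(411, 249) bench [-82.4 614.3] shelf [-79.8 612. ]
(441, 253) bench [-146.9  613.8] shelf [-143.2  611.6]
(472, 257) bench [-215.3  614.3] shelf [-210.3  612.1]
```

Request:
{"op": "send_rows", "data": {"slide": [[0,0,0],[0,0,0],[0,0,0],[0,0,0],[0,0,-30],[0,0,-65],[-5,5,-92],[-20,20,-95]], "roll": [0,0,0,0,0,0,0,0], "claw": [0.4,0.4,0.4,0.4,0.4,0.4,0.4,0.4]}}

```text
t: 11.17
eef_pos: [0.4742, 0.1412, 0.1141]
tool_rot: [0.001, 0.747, 0.665, 0.004]
contact_force: [0.9, 0.3, -2.3]
gripper_width: 0.597
grasp_force: 42.8
```

Request:
{"op": "send_rows", "data": {"slide": [[-25,28,0],[-50,56,0],[-75,83,0],[-100,111,0],[-125,138,0],[-145,160,0],[-145,160,25],[-145,160,55]], "roll": [0,0,0,0,0,0,0,0], "claw": [0.4,0.4,0.4,0.4,0.4,0.4,0.4,0.4]}}

```text
t: 11.83
eef_pos: [0.6178, -0.0287, 0.0559]
tool_rot: [0.003, 0.75, 0.662, 0.003]
contact_force: [0.2, -0.1, -3.0]
gripper_width: 0.596
grasp_force: 42.8
```

```bash
python3 look.py
```

```text
t11.83 sc [ 44.7 616.9] z 55.9 yaw 82.84 want 83.19, tilt [ 0.  0. -1.] q [ 0.2  0.6 -0.3  1.8  0.3  0.8 -0.4] F [ 0.2 -0.1 -3. ] w 0.60 g 43
(206, 172) bench [387.5 729.2] shelf [381.6 724.9]
(264, 220) bench [245.  637.5] shelf [241.7 634.8]
(411, 249) bench [-82.7 615. ] shelf [-80.1 612.7]
(441, 253) bench [-146.9  613.8] shelf [-143.2  611.6]
(472, 257) bench [-215.3  614.3] shelf [-210.3  612.1]
```

Request:
{"op": "send_rows", "data": {"slide": [[0,0,10],[0,0,17],[0,0,18],[0,0,18],[0,0,18],[0,0,5],[0,0,-35],[0,0,-70]], "roll": [0,0,0,0,0,0,0,0], "claw": [0.4,0.4,0.4,1,1,1,1,1]}}

```text
t: 12.55
eef_pos: [0.6136, -0.025, 0.1255]
tool_rot: [-0.0, 0.748, 0.664, -0.0]
contact_force: [1.3, -0.5, -0.1]
gripper_width: 0.996
grasp_force: 0.0
```

Request:
{"op": "send_rows", "data": {"slide": [[39,5,0],[78,10,0],[117,15,0],[157,21,0],[196.5,26,15],[196.5,26,50],[196.5,26,85],[196.5,26,95]], "roll": [0,0,0,0,0,0,0,0], "claw": [1,1,1,1,1,1,1,1]}}

```text
t: 13.22
eef_pos: [0.6606, 0.167, 0.0251]
tool_rot: [-0.001, 0.747, 0.664, -0.002]
contact_force: [-1.1, -1.8, -0.1]
gripper_width: 0.999
grasp_force: 0.0
```

```bash
python3 look.py
```

```text
t13.22 sc [244.1 636.2] z 25.1 yaw 83.28 want 83.19, tilt [-0. -0. -1.] q [-0.1  0.7 -0.4  1.6  0.3  0.8 -0.7] F [-1.1 -1.8 -0.1] w 1.00 g 0
(206, 172) bench [388.  729.5] shelf [382.1 725.2]
(352, 241) bench [ 47.  615.8] shelf [ 47.3 613.5]
(381, 245) bench [-16.7 614.5] shelf [-15.3 612.3]
(411, 249) bench [-82.4 614. ] shelf [-79.8 611.7]
(441, 253) bench [-146.9  613.8] shelf [-143.2  611.6]
(472, 257) bench [-215.3  614.3] shelf [-210.3  612.1]
```

Request:
{"op": "send_rows", "data": {"slide": [[0,0,12],[0,0,15],[0,0,15],[0,0,15],[0,0,15],[0,0,15],[0,0,-15],[0,0,-50]], "roll": [0,0,0,0,0,0,0,0], "claw": [1,1,0.4,0.4,0.4,0.4,0.4,0.4]}}

```text
t: 13.93
eef_pos: [0.6608, 0.1658, 0.0764]
tool_rot: [-0.001, 0.748, 0.664, -0.003]
contact_force: [1.1, 1.0, -2.4]
gripper_width: 0.598
grasp_force: 42.6
```

Request:
{"op": "send_rows", "data": {"slide": [[0,0,-35],[-35,-7,-40],[-70,-14,-40],[-105,-20,-40],[-133,-26,-40],[-133,-26,-35],[-133,-26,-10],[-133,-26,15]], "roll": [0,0,0,0,0,0,0,0], "claw": [0.4,0.4,0.4,0.4,0.4,0.4,0.4,0.4]}}

```text
t: 14.6
eef_pos: [0.623, 0.0371, 0.0646]
tool_rot: [0.001, 0.749, 0.663, 0.002]
contact_force: [-0.6, -0.4, -1.4]
gripper_width: 0.598
grasp_force: 42.6
```

Request:
{"op": "send_rows", "data": {"slide": [[0,0,18],[0,0,27],[0,0,28],[0,0,28],[0,0,28],[0,0,15],[0,0,-25],[0,0,-60]], "roll": [0,0,0,0,0,0,0,0], "claw": [0.4,0.4,0.4,1,1,1,1,1]}}

```text
t: 15.27
eef_pos: [0.6211, 0.038, 0.1251]
tool_rot: [-0.0, 0.748, 0.664, -0.0]
contact_force: [1.4, 0.5, 1.0]
gripper_width: 1.001
grasp_force: 0.0
```

```bash
python3 look.py
```

```text
t15.27 sc [111.3 612.2] z 125.1 yaw 83.18 want 83.19, tilt [ 0. -0. -1.] q [ 0.1  0.5 -0.4  1.8  0.3  0.9 -0.5] F [1.4 0.5 1. ] w 1.00 g 0
(206, 172) bench [387.6 729.3] shelf [381.7 724.9]
(381, 246) bench [-17.3 614.4] shelf [-15.8 612.1]
(411, 249) bench [-82.4 614. ] shelf [-79.8 611.7]
(441, 253) bench [-146.9  613.8] shelf [-143.2  611.6]
(472, 257) bench [-215.3  614.3] shelf [-210.3  612.1]
```

View pics/last.png

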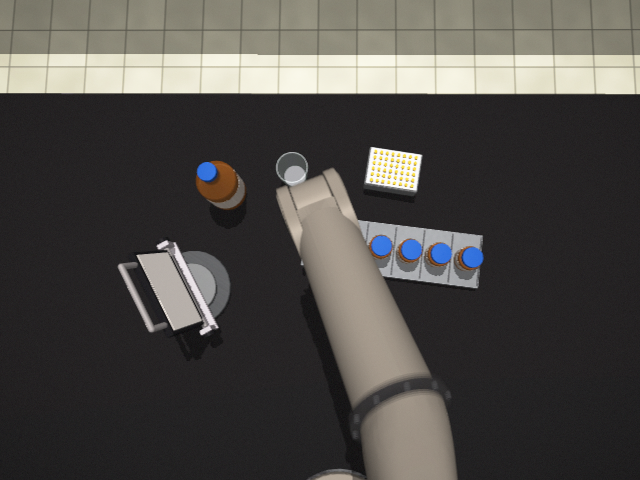

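Top view: four jars stand in bays 2–5 and the arm hides bays 0 and 1. The bystanders have not moved, and the light is as it was, with its bar still from (122,266) to (153,328).

Request:
{"op": "send_rows", "data": {"slide": [[0,0,-41],[0,0,-82],[20,-11,-110],[52,-28,-130],[85,-45,-150],[120,-63,-158],[156,-83,-160],[192,-102,-160]], "roll": [0,0,0,0,0,0,0,0], "claw": [1,1,1,1,1,1,1,1]}}

```text
t: 15.98
eef_pos: [0.5427, 0.2427, 0.2865]
tool_rot: [0.001, 0.748, 0.664, 0.002]
contact_force: [-0.4, -0.0, 0.3]
gripper_width: 1.002
grasp_force: 0.0
```

Request:
{"op": "send_rows", "data": {"slide": [[28,-15,-5],[56,-30,-10],[85,-45,-10],[110,-58,-10],[128,-67,-10],[128,-67,-10],[128,-67,-10],[128,-67,-10]], "roll": [6.7,13.4,20.2,26.9,33.6,40.4,47.1,53.8], "claw": [1,1,1,1,1,1,1,1]}}

```text
t: 16.65
eef_pos: [0.4913, 0.3766, 0.2948]
tool_rot: [-0.0, 0.968, 0.251, 0.001]
contact_force: [-0.5, -1.1, 1.0]
gripper_width: 0.999
grasp_force: 0.0
```

```bash
python3 - <<'E'
from st import *
st();c=cam("wrist")
im=bot.read_camera("wrist");cv2.imwrite("pics/w3.png",im[:,:,::-1]);np.savez("w3.npz",K=c[0],T=c[1])
im=bot.read_camera("top");cv2.imwrite("pics/top3.png",im[:,:,::-1])
for u,v,r in sorted(lids(im)): print((round(u),round(v)),"shelf",sc(onz("top",(u,v),.082)))
im=bot.read_camera("scene");cv2.imwrite("pics/scene3.png",im[:,:,::-1])
E
```

```text
t16.65 sc [432.1 443.2] z 294.8 yaw 29.13 want 83.19, tilt [ 0. -0. -1.] q [-0.5  0.4 -0.4  1.6  0.1  1.2 -1.9] F [-0.5 -1.1  1. ] w 1.00 g 0
(206, 172) shelf [381.7 724.9]
(322, 238) shelf [111.2 613.1]
(352, 241) shelf [ 47.3 613.5]
(381, 246) shelf [-15.8 612.1]
(411, 249) shelf [-79.8 612. ]
(441, 253) shelf [-143.2  611.6]
(472, 257) shelf [-210.3  612.1]
```

View pics/w3.png

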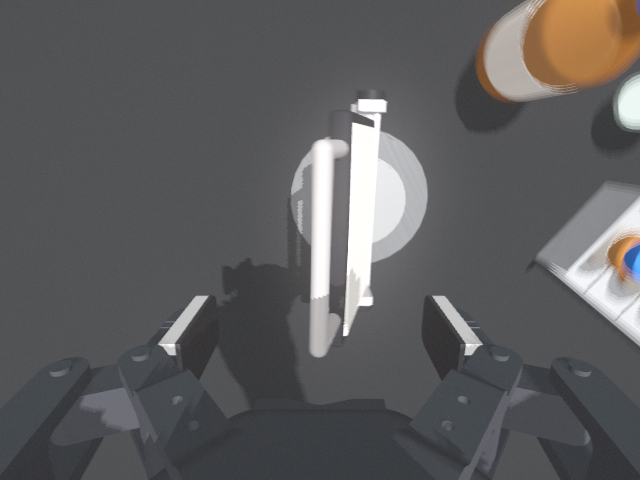

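Wrist view: the bar runs nearly parallel to the fingers' plane normal, from (322,140) to (318,356). The base disc is centred near (359,197).

```bash
python3 - <<'E'
from st import *
np.set_printoptions(precision=4,suppress=True)
z=np.load("w3.npz");c=(z["K"],z["T"])
for h in(.215,.228,.235):
  a=onz("wrist",(322,142),h,c);b=onz("wrist",(318.5,352),h,c);print(h,a,b,(a+b)/2,np.hypot(*(a-b)[:2]),np.degrees(np.arctan2(*(a-b)[1::-1])))
print("base",onz("wrist",(359,197),.012,c),onz("wrist",(291,197),.012,c),onz("wrist",(427.5,197),.012,c))
print("fingers tool x,y of px 320,247:")
E
```

```text
0.215 [0.5518 0.4079 0.215 ] [0.4193 0.337  0.215 ] [0.4856 0.3724 0.215 ] 0.15022947053332128 28.181285223006913
0.228 [0.5518 0.408  0.228 ] [0.4271 0.3412 0.228 ] [0.4895 0.3746 0.228 ] 0.14147489367826352 28.18128522300693
0.235 [0.5519 0.4081 0.235 ] [0.4313 0.3435 0.235 ] [0.4916 0.3758 0.235 ] 0.13676089075630926 28.18128522300692
base [0.5155 0.3339 0.012 ] [0.4745 0.4076 0.012 ] [0.5567 0.2597 0.012 ]
fingers tool x,y of px 320,247:
```

Request:
{"op": "send_rows", "data": {"slide": [[0,1,25],[0,1,55],[0,1,75],[0,1,79],[0,1,79],[0,1,79],[0,1,79],[0,1,79]], "roll": [1.2,1.2,1.2,1.2,1.2,1.2,1.2,1.2], "claw": [1,1,1,0,0,0,0,0]}}

```text
t: 17.47
eef_pos: [0.493, 0.3755, 0.2161]
tool_rot: [-0.001, 0.97, 0.244, 0.001]
contact_force: [-0.0, -0.4, 0.1]
gripper_width: 0.299
grasp_force: 0.0
```

```bash
python3 - <<'E'
from st import *
o,_=st();print(o["eef_pos"]*1000)
a=bot.read_camera("wrist");b=bot.read_camera("scene")
cv2.imwrite("pics/w4.png",np.hstack([cv2.resize(a,(400,300)),cv2.resize(b[150:360,360:640],(400,300))])[:,:,::-1])
E
```

```text
t17.47 sc [431.3 445.1] z 216.1 yaw 28.20 want 83.19, tilt [ 0. -0. -1.] q [-0.5  0.4 -0.4  1.7  0.2  1.1 -2. ] F [-0.  -0.4  0.1] w 0.30 g 0
[493.  375.5 216.1]
```

View pics/w4.png

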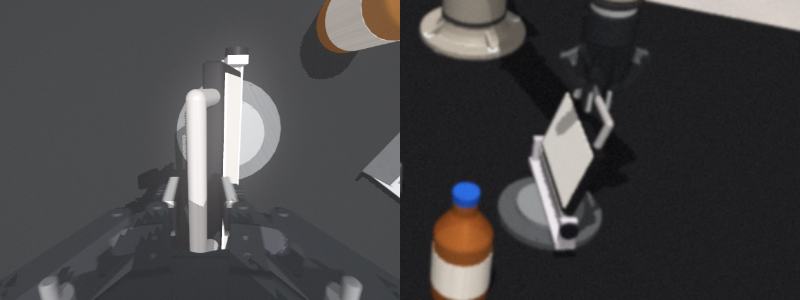

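The bar lies between the fingers near its middle; they were still closing at an opening of 0.30.

Request:
{"op": "send_rows", "data": {"slide": [[0,0,0],[0,0,0],[0,0,0],[0,0,0],[0,0,0],[0,0,0],[0,0,0],[0,0,0]], "roll": [0,0,0,0,0,0,0,0], "claw": [0,0,0,0,0,0,0,0], "force": 50}}

```text
t: 18.23
eef_pos: [0.4927, 0.3758, 0.2159]
tool_rot: [-0.001, 0.97, 0.244, 0.001]
contact_force: [-1.2, -0.6, 6.5]
gripper_width: 0.121
grasp_force: 48.8
```

```bash
python3 - <<'E'
from st import *
o,_=st();p=o["eef_pos"]*1000;print(p)
B=np.array([515.5,333.7]);y0=np.radians(28.18)
n=lambda y:np.array([np.sin(y),-np.cos(y)])
b=lambda y:np.array([np.cos(y),np.sin(y)])
H0=p[:2]; off=(H0-B)@b(y0); r0=(H0-B)@n(y0); t0=np.arcsin(r0/170); print("t0",t0,"off",off)
K=np.array([b(y0),n(y0)]) # tool x, tool y axes
for f in np.linspace(0,1,17):
    y=y0-np.radians(17.46)*f; t=t0+(.349-t0)*f
    P=B+n(y)*170*np.sin(t)+b(y)*off
    print("%.3f"%t,(K@(P-H0)).round(1),"z %.1f"%(-170*(np.cos(t)-np.cos(t0))),"roll %.2f"%(17.46*f))
E
```

```text
t18.23 sc [431.6 444.7] z 215.9 yaw 28.21 want 83.19, tilt [ 0. -0. -1.] q [-0.5  0.4 -0.4  1.7  0.2  1.1 -2. ] F [-1.2 -0.6  6.5] w 0.12 g 49
[492.7 375.8 215.9]
t0 -0.28582371268891993 off -0.23492041427283633
-0.286 [0. 0.] z -0.0 roll 0.00
-0.246 [0.8 6.5] z -1.8 roll 1.09
-0.206 [ 1.3 13.1] z -3.3 roll 2.18
-0.167 [ 1.6 19.7] z -4.5 roll 3.27
-0.127 [ 1.6 26.4] z -5.5 roll 4.37
-0.087 [ 1.4 33.1] z -6.2 roll 5.46
-0.048 [ 0.9 39.8] z -6.7 roll 6.55
-0.008 [ 0.2 46.5] z -6.9 roll 7.64
0.032 [-0.8 53.2] z -6.8 roll 8.73
0.071 [-2.1 59.8] z -6.5 roll 9.82
0.111 [-3.6 66.4] z -5.9 roll 10.91
0.151 [-5.3 72.8] z -5.0 roll 12.00
0.190 [-7.3 79.2] z -3.8 roll 13.10
0.230 [-9.5 85.4] z -2.4 roll 14.19
0.270 [-11.9  91.6] z -0.8 roll 15.28
0.309 [-14.6  97.5] z 1.2 roll 16.37
0.349 [-17.4 103.3] z 3.4 roll 17.46
```

Request:
{"op": "send_rows", "data": {"slide": [[1.3,13.1,-3.3],[1.6,26.4,-5.5],[0.9,39.8,-6.7],[-0.8,53.2,-6.8],[-3.6,66.4,-5.9],[-7.3,79.2,-3.8],[-11.9,91.6,-0.8],[-17.4,103.3,3.4]], "roll": [2.2,4.4,6.6,8.7,10.9,13.1,15.3,17.5], "claw": [0,0,0,0,0,0,0,0]}}

```text
t: 18.9
eef_pos: [0.5267, 0.2777, 0.2126]
tool_rot: [-0.002, 0.996, 0.093, 0.002]
contact_force: [0.2, 5.3, 2.4]
gripper_width: 0.119
grasp_force: 50.6
```

Request:
{"op": "send_rows", "data": {"slide": [[0,0,0],[0,0,0],[0,0,0],[0,0,0],[0,0,0],[0,0,0],[0,0,0],[0,0,0]], "roll": [0,0,0,0,0,0,0,0], "claw": [0,0,0,0,0,0,0,0]}}

```text
t: 19.57
eef_pos: [0.5268, 0.2737, 0.2114]
tool_rot: [0.001, 0.996, 0.093, 0.0]
contact_force: [2.6, -5.5, 6.5]
gripper_width: 0.12
grasp_force: 50.5
```

```bash
python3 - <<'E'
from st import *
o,_=st();print(o["eef_pos"]*1000, "want 526.3,276.6")
a=bot.read_camera("wrist");b=bot.read_camera("scene")
cv2.imwrite("pics/w5.png",np.hstack([cv2.resize(a,(400,300)),cv2.resize(b[150:360,360:640],(400,300))])[:,:,::-1])
E
```

```text
t19.57 sc [334.2 490.7] z 211.4 yaw 10.63 want 83.19, tilt [ 0.  0. -1.] q [-0.4  0.4 -0.3  1.8  0.1  1.  -2.1] F [ 2.6 -5.5  6.5] w 0.12 g 50
[526.8 273.7 211.4] want 526.3,276.6
```

View pics/w5.png

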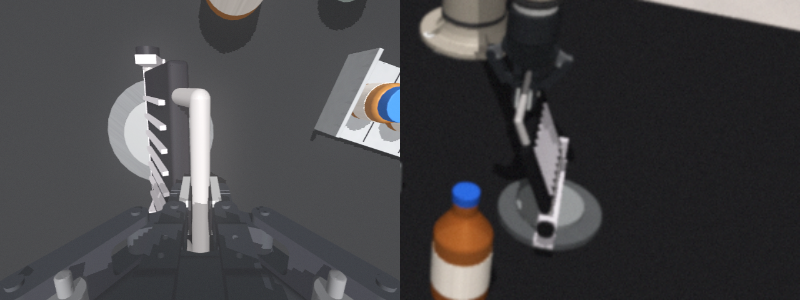

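The light now leans forward, with the bar gripped in the middle and the face towards the shelf. I'll release it and back off.

Request:
{"op": "send_rows", "data": {"slide": [[0,0,0],[0,0,0],[0,0,0],[0,0,0],[0,0,-20],[0,0,-50],[0,0,-85],[0,0,-110]], "roll": [0,0,0,0,0,0,0,0], "claw": [0.5,0.5,0.5,0.5,0.5,0.5,0.5,0.5]}}

```text
t: 20.33
eef_pos: [0.5257, 0.2762, 0.3233]
tool_rot: [-0.0, 0.996, 0.093, 0.001]
contact_force: [1.0, 0.1, 1.1]
gripper_width: 0.499
grasp_force: 0.0
```

Request:
{"op": "send_rows", "data": {"slide": [[-15,0,-20],[-30,-20,-40],[-45,-50,-50],[-60,-85,-50],[-75,-120,-50],[-75,-120,-50],[-75,-120,-50],[-75,-120,-50]], "roll": [0,0,0,0,0,0,0,0], "claw": [0.5,0.5,0.5,0.5,0.5,0.5,0.5,0.5]}}

```text
t: 21.0
eef_pos: [0.4299, 0.3792, 0.3705]
tool_rot: [0.001, 0.996, 0.093, -0.0]
contact_force: [0.3, -0.3, -0.6]
gripper_width: 0.499
grasp_force: 0.0
```

```bash
python3 - <<'E'
from st import *
o,_=st();print(o["eef_pos"]*1000);c=cam("wrist")
w=bot.read_camera("wrist");np.savez("w6.npz",K=c[0],T=c[1])
im=bot.read_camera("top");b=bot.read_camera("scene")
for u,v,r in sorted(lids(im)): print((round(u),round(v)),"shelf",sc(onz("top",(u,v),.082)))
cv2.imwrite("pics/top6.png",im[:,:,::-1]);cv2.imwrite("pics/w6.png",w[:,:,::-1]);cv2.imwrite("pics/s6.png",b[:,:,::-1])
cv2.imwrite("pics/c6.png",np.vstack([np.hstack([cv2.resize(im[200:350,100:300],(400,300)),cv2.resize(b[150:360,360:640],(400,300))]),np.hstack([cv2.resize(w,(400,300)),cv2.resize(im[140:300,180:500],(400,300))])])[:,:,::-1])
E
```

```text
t21.00 sc [427.5 381.9] z 370.5 yaw 10.70 want 83.19, tilt [-0.  0. -1.] q [-0.5  0.2 -0.4  1.6  0.1  1.3 -2.3] F [ 0.3 -0.3 -0.6] w 0.50 g 0
[429.9 379.2 370.5]
(206, 172) shelf [381.7 724.9]
(322, 238) shelf [111.2 613.1]
(352, 241) shelf [ 47.3 613.5]
(381, 245) shelf [-15.4 612.4]
(411, 249) shelf [-79.8 611.7]
(441, 253) shelf [-143.2  611.6]
(472, 257) shelf [-210.3  612.1]
```

View pics/c6.png

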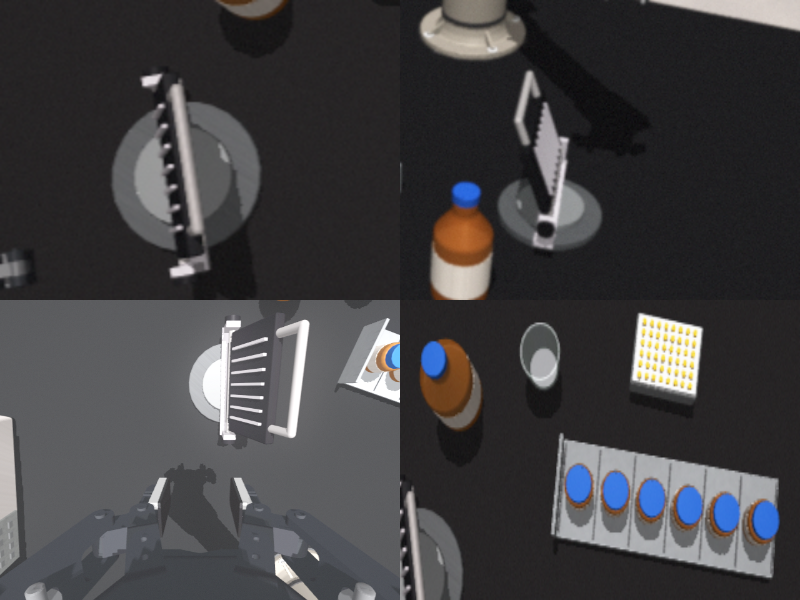

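All six jars stand in bays 0–5. The light is released and leans towards the shelf, with its bar in the top view from about (189,241) to (198.5,317). The bystanders are in place.

```bash
python3 - <<'E'
from st import *
np.set_printoptions(precision=4,suppress=True)
z=np.load("w6.npz");c=(z["K"],z["T"])
for h in (.2297,):
    a,b=onz("top",(189,241.5),h),onz("top",(198.5,316),h);print("top",a,b,(a+b)/2,np.degrees(np.arctan2(*(a-b)[1::-1])))
    a,b=onz("wrist",(485,37),h,c),onz("wrist",(467,212),h,c);print("wrist",a,b,(a+b)/2,np.degrees(np.arctan2(*(a-b)[1::-1])))
# base outer disc from top image
im=cv2.imread("pics/top6.png");g=cv2.cvtColor(im,cv2.COLOR_BGR2GRAY)
m=(g>48).astype(np.uint8);m[:248]=0;m[325:]=0;m[:,:150]=0;m[:,235:]=0
print("base",onz("top",(100+187/2,200+175/2),.012))
E
```

```text
top [0.5954 0.2818 0.2297] [0.4583 0.2586 0.2297] [0.5268 0.2702 0.2297] 9.57512561106076
wrist [0.5913 0.2858 0.2297] [0.4636 0.2593 0.2297] [0.5274 0.2725 0.2297] 11.7113084253402
base [0.5143 0.3312 0.012 ]
```

```bash
python3 -c "
from station import bot
print(bot.hand_in())"
```

```text
the job is handed in; nothing more can be done
None
```

I handed the job in: all six jars stand upright in bays 0–5, the light faces the middle of the shelf at about 21° forward, and the bottle, beaker and tip box were left untouched; no verdict was returned.

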